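Lay out a still life on the shooting board

ROBOT

A 6-joint arm with a two-finger parallel gripper is mounted at the origin on the work surface. World frame = base frame: x ahead of the robot, y to its left, z up, the work surface at z = 0. Lengths are in m, angles in rad, forces in N, time in s.
With the tool pointing down it reaches from about 0.3 to 0.875 m from the base axis. Payload 6.4 kg.
Tool frame: the origin (TCP) lies midway between the tips of the shut fingers; the grasp point (between the pads) lies 19 mm behind it (ctrl.pinch_z is the distance from the TCP to the grasp point, in m); z points along the fingers, y is the line along which they close (so a half turn about z gives the same grasp; the last joint's range is limited). The gripper opens to 85 mm and grips with 20 to 120 N. Pads are 22 mm wide; open, the fingers measure 114 mm over their backs; the gripper's body (76 mm by 85 mm) begins 54 mm behind the grasp point. The pads swing forward as they close: fully open they stand 13 mm farther back than shut.
Start: joints at [1.058, 0.181, 1.607, -0, 1.354, -0.206], TCP at [0.174, 0.548, 0.231] pointing down, gripper open.
Joint ranges: [-2.99, 2.99], [-0.89, 2.07], [0.3, 2.58], [-1.14, 4.28], [0, 2.63], [-3.12, 3.12]. Speed limits (rad/s): [2.57, 2.57, 3.01, 3.14, 3.14, 3.14].

INTERFACE

Orientations are given as a unit quaternion [w, x, y, z].
In Python, from bench import ctrl gives the robot as it stands.
- The arm moves only by the tool apply_moves, never from a script. Its argument "moves" is a list of rows, each an object with "jaw": the opening, from 0 (shut) to 1 (fully open); "offset": the shift along the tool's x, y, z in mm, a list of three; "rot": the turn, a rotation vector about the tool's x, y, z in degrees, a list of three. In form: [{"jaw": jaw, "offset": [dx, dy, dz], "rot": [ax, ay, az]}, ...]. A call has exactly 5 rows; each row shifts and turns the commanded pose from where the row before left it, along the tool's axes as they then stand; what a row does not reach is not made up. A row lasts 1/8 s, in which the tool goes at most 62.5 mm and 10.7 degrees, less where a joint would pass 70% of its speed; a pose out of reach is approached as far as the arm can. A call is refused whole if a number of a shift passes 62.5 or a number of a turn 10.7, either way. A call with a gripper value outside its range is refused whole. The fingers move at their own pace and stop on an object; the grip force is fixed at half the most. Time passes only in rows, so rows that do not move let the fingers close, or fill a call up. It gives the time, the measured TCP pose, the force, the opening and the grip force at its end, in the units of the state.
- ctrl.get_obs(): the state, without advancing time (a new reading comes with each control period).
- ctrl.camera(name): name is "scene" or "top" or "wrist"; returns (picture, depth): 400x640x3 uint8, red, green, blue; 400x640 float32, m along the optical axis (not along the pixel's ray), 0 where there is no reading.
- ctrl.camera_params(name): a dict with "K" (3x3 intrinsics, pixels), "cam_to_world" (4x4, takes a point from camera to world coordinates); the wrist camera has in their place "mount" (4x4, takes a point from camera to tool coordinates, whose origin is the TCP and whose axes are the flange's). Camera axes: x right, y down, z forward; pixel columns grow to the right and rows downward; lengths in m; the calibration is good to about 2 mm. A picture is of the moment at which its call begins: read the wrist's pose just before it. camera_params takes no time and is no camera call.
- ctrl.hand_in(): hands the job in; it is judged then, once.
Trained networks look in the newest picture that a camera, given by its name, has taken for a name from the list of things; names that differ only in an ending like _2 or _b are one class to them, and where a whole thing is asked for, a point or a joint stands for the part that bears it (a point fixed in the world has none). Each returns a list of dicts, best first, with "score" (0 to 1); they miss things now and then, are a little off and sometimes report something else, mostly with a low value. They report only what shows in the picture. A call takes as long as a camera call.
- ctrl.outline_of(camera, target): "region" (400x640 bool, what is visible of it) and "position" ([column, row] in pixels, amid what is visible of it).
The state is a dict: "time_s": time; "q": joint angles; "dq": joint speeds; "joint_efforts": joint torques, N m; "eef_pos": TCP position; "eef_rot": TCP orientation; "wrist_force": force on the tool from outside, world axes, zero at the start; "torque": the same for the moment, N m; "opening": opening from 0.0 (shut) to 1.0 (fully open); "grasp_force": force on a finger pad.
Only numpy, scipy, OpenCV 4.12 (cv2) and the standard library are available. Lean on these libraries where they do the work, as an engineer would, in place of code of your own. Each camera call takes 0.05 s, during which the arm holds its last target. There are 200 camera calls.

TASK

Lay out the still life on the grey board, whose red strip marks the back: stand the camera lens in the middle of the round cork riser and lay the black cap squarely on top of the lens, and stand the blue-lidded paint pot in the middle of the dark slate tile. Lay the red tape roll flat on the board midway between riser and tile, and stand the yellow film can on the board straight behind the roll, leaving about two finger-widths (30 mm) between them. Let go of everything, never tip the lens or the pot over, and leave the mug and the rotary tool where they are.

Things in the scene. Friction and masses are not known exactly. Their poses are not given: they have to be found in the camera images.
- board: light grey flat board lying fixed on the table, 230 x 330 x 6 mm (its x, y, z); its top is 6 mm above the table. Origin at the centre of its underside; +x points to its back edge, which carries a 12 mm red strip and is the edge away from the robot; the 330 mm side runs along y
- riser: round cork riser fixed on the board, 90 mm across, 20 mm high, flat top. Origin at the centre of its underside, at board x = -30 mm and board y = +115 or -115 mm (it and the slate tile may be swapped)
- slate: square near-black slate tile fixed on the board, 90 x 90 mm, 8 mm thick, flat top. Origin at the centre of its underside, at board x = -30 mm and on the other side from the riser (board y = -115 or +115 mm), so the point midway between the two is board x = -30, y = 0
- lens: black camera lens standing upright, glass face up (dark blue glass in a bright ring), loose, 65 mm high, 0.2 to 0.4 kg: straight barrel 60 mm across up to 45 mm height, narrowing above to 52 mm across with a flat top. Origin at the centre of its underside, z up
- cap: plain black deep lens cap, a solid disc 58 mm across and 18 mm high lying flat, loose, 30 g, flat underside (it simply rests on the lens and does not clip). Origin at the centre of its underside, z up
- pot: paint pot, straight cylinder 56 mm across and 58 mm high, blue lid, white foot with blue band, closed, loose, 0.1 to 0.2 kg. Origin at the centre of its underside, z up
- roll: red roll of tape lying flat, a ring 64 mm across outside, 44 mm inside, 25 mm high, loose, 90 g. Origin at the centre of its underside, z up
- can: yellow film can standing upright, cylinder 32 mm across (lid 33 mm) and 52 mm high, loose, 35 g. Origin at the centre of its underside, z up
- mug: bystander: green mug, 76 mm across, 85 mm high, with a handle, standing left of the board. Origin at the centre of its underside
- rotary: bystander: grey hand-held rotary tool lying on the table right of the board, about 155 mm long along its x, 42 mm high. Origin at its underside near mid-length

How it is judged:
At the end, for the whole second after the job is handed in: Lens on riser within 13 mm of centre; cap on lens within 12 mm; pot on slate within 15 mm; roll on board within 15 mm (each axis) of midpoint; can on board behind roll, 52-105 mm between axes, within 20 mm of the centre line (board x > 5 mm); heights within 4 mm, tilt < 0.12 rad; all still (horizontal distance between lens and riser below 0.013 m and z of lens in the frame of riser between 0.016 and 0.024 m and horizontal distance between cap and lens below 0.012 m and z of cap in the frame of lens between 0.061 and 0.069 m and horizontal distance between pot and slate below 0.015 m and z of pot in the frame of slate between 0.004 and 0.012 m and x of roll in the frame of board between -0.045 and -0.015 m and y of roll in the frame of board between -0.015 and 0.015 m and z of roll in the frame of board between 0.002 and 0.01 m and horizontal distance between can and roll between 0.052 and 0.105 m and x of can in the frame of board above 0.005 m and y of can in the frame of board between -0.02 and 0.02 m and z of can in the frame of board between 0.002 and 0.01 m and angle between each of lens, cap, pot, roll, can's own z axis and vertical below 0.12 rad and linear speed of each of lens, cap, pot, roll, can below 0.02 m/s and angular speed of each of lens, cap, pot, roll, can below 0.2 rad/s); the robot touches nothing.
It fails at once if the lens or the paint pot is tipped over (angle between any of lens, pot's own z axis and vertical above 0.6 rad).
It fails at once if the mug is displaced by more than 25 mm or tipped (distance of mug from where it was at the start of the episode above 0.025 m or angle between mug's own z axis and vertical above 0.4 rad).
It fails at once if the rotary tool is displaced by more than 25 mm (distance of rotary from where it was at the start of the episode above 0.025 m).
It also fails if it takes over 128 s, if anything falls off the work surface, if the arm or the gripper's body presses on something with over 40 N, if the wrist force passes 120 N, or if a joint passes its speed limit or range.

## Working session

There is one attempt and no reset: what is moved stays moved. The work goes in short steps, Python scripts to look and compute and a tool call to move; the robot and the scene stay as the last step left them, time stands still between calls to the robot, and variables do not carry over. Pictures are saved under pics/ and viewed, at most 14 in all, crops included, and the job is handed in when it is done.

Besides the shell and the picture viewer there is one more tool, called after "Emit:" as name(argument=value, ...) on one line, values as JSON. apply_moves: Moves the arm, as the interface text tells. Its arguments: {"type":"object","properties":{"moves":{"type":"array"}},"required":["moves"]}

```bash
ls; mkdir -p pics; cat > h.py <<'E'
import numpy as np, cv2
from bench import ctrl
def pts(cam,name,res=None):
    """world points of best region"""
    r=ctrl.outline_of(cam,name)
    return r
def cloud(cam,depth):
    p=ctrl.camera_params(cam);K=np.array(p["K"]);T=np.array(p["cam_to_world"])
    v,u=np.mgrid[0:400,0:640]
    P=np.stack([(u-K[0,2])/K[0,0]*depth,(v-K[1,2])/K[1,1]*depth,depth],-1)
    return P@T[:3,:3].T+T[:3,3]
E
python3 - <<'E'
from h import *
o=ctrl.get_obs();print({k:np.round(v,3) for k,v in o.items()}, ctrl.pinch_z)
im,d=ctrl.camera("top");cv2.imwrite("pics/top.png",im[...,::-1])
W=cloud("top",d)
for n in "board riser slate lens cap pot roll can mug rotary".split():
    for r in ctrl.outline_of("top",n)[:2]:
        m=r["region"]&(d>0)
        if not m.any(): continue
        P=W[m]; zt=np.percentile(P[:,2],90); Q=P[P[:,2]>zt-.008]
        print(n,round(r["score"],2),np.round(r["position"]),"z",round(zt,3),"top mean",Q[:,:2].mean(0).round(3),"mid",((Q.min(0)+Q.max(0))/2)[:2].round(3),"ext",(Q.max(0)-Q.min(0))[:2].round(3))
E
```

```text
pics
{'time_s': np.float64(0.0), 'q': array([ 1.058,  0.182,  1.608,  0.   ,  1.354, -0.206]), 'dq': array([ 0.   , -0.   ,  0.   , -0.   ,  0.001, -0.001]), 'joint_efforts': array([ 1.0000e-03, -4.4486e+01, -3.5134e+01, -0.0000e+00,  9.0000e-03,
       -0.0000e+00]), 'eef_pos': array([0.173, 0.548, 0.23 ]), 'eef_rot': array([-0.   ,  0.153,  0.988, -0.001]), 'wrist_force': array([-0.412,  0.763,  0.458]), 'torque': array([ 0.025,  0.014, -0.047]), 'grasp_force': np.float64(0.0), 'opening': np.float64(0.998)} 0.0187
board 0.77 [314. 172.] z 0.011 top mean [0.599 0.014] mid [0.593 0.018] ext [0.25  0.341]
riser 0.93 [353. 188.] z 0.031 top mean [ 0.555 -0.093] mid [ 0.554 -0.093] ext [0.088 0.083]
riser 0.22 [237. 228.] z 0.023 top mean [0.425 0.278] mid [0.426 0.276] ext [0.057 0.055]
slate 0.95 [281. 186.] z 0.019 top mean [0.57  0.135] mid [0.572 0.134] ext [0.095 0.094]
lens 0.6 [412. 218.] z 0.069 top mean [ 0.442 -0.294] mid [ 0.442 -0.294] ext [0.05  0.049]
cap 0.84 [235. 226.] z 0.023 top mean [0.424 0.278] mid [0.426 0.276] ext [0.056 0.055]
roll 0.57 [206. 221.] z 0.028 top mean [0.449 0.404] mid [0.448 0.403] ext [0.061 0.062]
mug 0.87 [191. 178.] z 0.081 top mean [0.579 0.426] mid [0.585 0.433] ext [0.073 0.096]
mug 0.52 [456. 194.] z 0.043 top mean [ 0.504 -0.439] mid [ 0.515 -0.438] ext [0.133 0.045]
rotary 0.65 [455. 196.] z 0.044 top mean [ 0.503 -0.438] mid [ 0.51  -0.438] ext [0.117 0.043]
```

View pics/top.png

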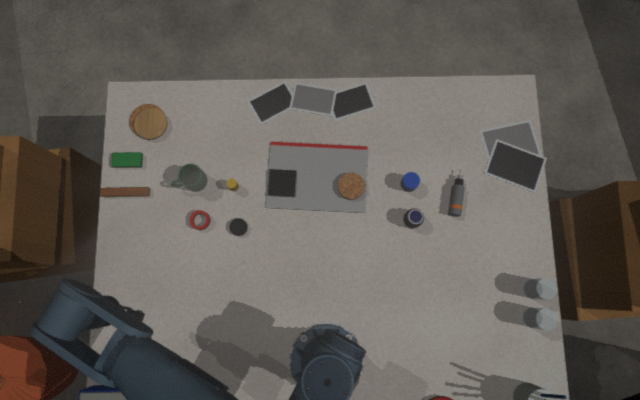

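Emit:
apply_moves(moves=[{"jaw": 1,"offset": [0,0,0],"rot": [0,0,-8.8]},{"jaw": 1,"offset": [0,0,0],"rot": [0,0,-8.8]},{"jaw": 1,"offset": [-50,-26,0],"rot": [0,0,0]},{"jaw": 1,"offset": [-50,-26,0],"rot": [0,0,0]},{"jaw": 1,"offset": [-50,-26,0],"rot": [0,0,0]}])

```text
time_s: 1.18
eef_pos: [0.3249, 0.4695, 0.2315]
eef_rot: [0.0, -0.001, 1.0, 0.0]
wrist_force: [0.8, 1.0, -0.8]
opening: 1.003
grasp_force: 0.0
```

Emit:
apply_moves(moves=[{"jaw": 1,"offset": [-50,-26,0],"rot": [0,0,0]},{"jaw": 1,"offset": [-50,-26,0],"rot": [0,0,0]},{"jaw": 1,"offset": [-25,-15,0],"rot": [0,0,0]},{"jaw": 1,"offset": [0,0,0],"rot": [0,0,0]},{"jaw": 1,"offset": [0,0,0],"rot": [0,0,0]}])

```text
time_s: 1.8
eef_pos: [0.4481, 0.4035, 0.2311]
eef_rot: [-0.0, -0.0, 1.0, 0.0]
wrist_force: [-0.3, 0.2, -0.9]
opening: 0.999
grasp_force: 0.0
```

```bash
cat >> h.py <<'E'
from scipy.spatial.transform import Rotation as Rn
TOP=dict(lens=.065,cap=.018,pot=.058,roll=.025,can=.052,riser=.026,slate=.014,board=.006)
def state():
    o=ctrl.get_obs();q=o["eef_rot"];R=Rn.from_quat([q[1],q[2],q[3],q[0]]).as_matrix()
    return o,R
def look(names,png=None,base=0.):
    """wrist view: for each name, centre of the outline cut with the plane of its top"""
    o,R=state();im,d=ctrl.camera("wrist")
    if png: cv2.imwrite("pics/"+png,im[...,::-1])
    p=ctrl.camera_params("wrist");K=np.array(p["K"]);M=np.array(p["mount"])
    T=np.eye(4);T[:3,:3]=R;T[:3,3]=o["eef_pos"];T=T@M
    v,u=np.mgrid[0:400,0:640]
    ray=np.stack([(u-K[0,2])/K[0,0],(v-K[1,2])/K[1,1],np.ones(u.shape)],-1)@T[:3,:3].T
    W=ray*d[...,None]+T[:3,3]
    print("t",round(float(o["time_s"]),2),"tcp",np.round(o["eef_pos"],4),"open",round(float(o["opening"]),3),"yaw x",np.round(np.degrees(np.arctan2(R[1,0],R[0,0])),1),"tz",R[:,2].round(3))
    for n in names:
        for r in ctrl.outline_of("wrist",n)[:2]:
            m=r["region"]&(d>0)
            if m.sum()<30: continue
            zt=base+TOP.get(n,.05);mm=m&(abs(W[...,2]-zt)<.008)
            if mm.sum()<30: print(n,"few top pts; z med",np.median(W[m][:,2]));continue
            X=(ray*((zt-T[2,3])/ray[...,2])[...,None]+T[:3,3])[mm][:,:2]
            c,rad=cv2.minEnclosingCircle(X.astype(np.float32))
            print(n,round(r["score"],2),np.round(r["position"]),"z",W[mm][:,2].mean().round(4),"mean",X.mean(0).round(4),"circ",np.round(c,4),"diam",round(2*rad,4),"delta mm tool",np.round(R.T[:2,:2]@(X.mean(0)-o["eef_pos"][:2])*1000))
E
python3 - <<'E'
from h import *
im,d=ctrl.camera("top");W=cloud("top",d)
hsv=cv2.cvtColor(im,cv2.COLOR_RGB2HSV)
for n,u,v,z in(("can",232,184,.052),("pot",411,182,.058)):
    s=W[v-10:v+11,u-10:u+11].reshape(-1,3);s=s[s[:,2]>z-.012];print(n,len(s),s.mean(0).round(3))
print(ctrl.camera_params("wrist"))
look(["roll","can","mug"],"w1.png")
E
```

```text
can 87 [0.559 0.292 0.069]
pot 237 [ 0.557 -0.283  0.084]
{'K': array([[357.08953109,   0.        , 317.57768033],
       [  0.        , 357.08953109, 197.68290277],
       [  0.        ,   0.        ,   1.        ]]), 'mount': array([[-3.10814841e-05, -9.63199373e-01, -2.68787960e-01,
         6.85585526e-02],
       [ 9.99999953e-01,  5.23993914e-05, -3.03408469e-04,
         7.75937915e-04],
       [ 3.06327173e-04, -2.68787957e-01,  9.63199325e-01,
        -1.42387820e-01],
       [ 0.00000000e+00,  0.00000000e+00,  0.00000000e+00,
         1.00000000e+00]])}
t 1.85 tcp [0.4478 0.4038 0.2312] open 1.002 yaw x -179.9 tz [-0.001  0.    -1.   ]
roll 0.69 [320. 190.] z 0.0243 mean [0.4483 0.4083] circ [0.4489 0.4085] diam 0.064 delta mm tool [-1.  4.]
can 0.88 [223. 273.] z 0.051 mean [0.56   0.3068] circ [0.5603 0.3014] diam 0.0366 delta mm tool [-112.  -97.]
mug 0.79 [343. 303.] z 0.0503 mean [0.5849 0.4322] circ [0.5769 0.4439] diam 0.1116 delta mm tool [-137.   28.]
```

View pics/w1.png

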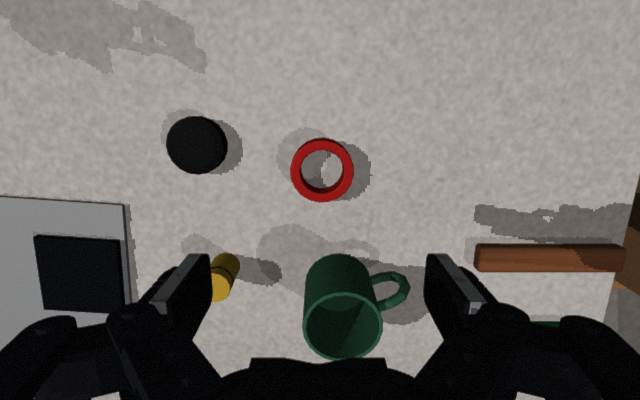

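Emit:
apply_moves(moves=[{"jaw": 1,"offset": [-1,4.5,50],"rot": [0,0,0]},{"jaw": 1,"offset": [0,0,60],"rot": [0,0,0]},{"jaw": 1,"offset": [0,0,60],"rot": [0,0,0]},{"jaw": 1,"offset": [0,0,40],"rot": [0,0,0]},{"jaw": 1,"offset": [0,0,19],"rot": [0,0,0]}])

```text
time_s: 2.68
eef_pos: [0.4477, 0.4073, -0.0003]
eef_rot: [-0.002, -0.001, 1.0, -0.001]
wrist_force: [0.0, 0.4, 0.2]
opening: 0.998
grasp_force: 0.0
```

Emit:
apply_moves(moves=[{"jaw": 1,"offset": [0,0,0],"rot": [0,0,0]},{"jaw": 0,"offset": [0,0,0],"rot": [0,0,0]},{"jaw": 0,"offset": [0,0,0],"rot": [0,0,0]},{"jaw": 0,"offset": [0,0,0],"rot": [0,0,0]},{"jaw": 0,"offset": [0,0,0],"rot": [0,0,0]}])

```text
time_s: 3.3
eef_pos: [0.4517, 0.4091, 0.0054]
eef_rot: [0.002, -0.0, 1.0, 0.001]
wrist_force: [-0.9, 0.5, 5.7]
opening: 0.719
grasp_force: 65.6
```

Emit:
apply_moves(moves=[{"jaw": 0,"offset": [0,0,-60],"rot": [0,0,0]},{"jaw": 0,"offset": [0,0,-60],"rot": [0,0,0]},{"jaw": 0,"offset": [0,-30,-45],"rot": [0,0,0]},{"jaw": 0,"offset": [-10,-55,0],"rot": [0,0,0]},{"jaw": 0,"offset": [-10,-55,0],"rot": [0,0,0]}])

```text
time_s: 3.92
eef_pos: [0.4708, 0.267, 0.17]
eef_rot: [0.002, -0.001, 1.0, 0.001]
wrist_force: [0.7, -1.1, -0.8]
opening: 0.716
grasp_force: 66.0
```

Emit:
apply_moves(moves=[{"jaw": 0,"offset": [-10,-55,0],"rot": [0,0,0]},{"jaw": 0,"offset": [-10,-55,0],"rot": [0,0,0]},{"jaw": 0,"offset": [0,-55,0],"rot": [0,0,0]},{"jaw": 0,"offset": [0,-55,0],"rot": [0,0,0]},{"jaw": 0,"offset": [0,-30,0],"rot": [0,0,0]}])

```text
time_s: 4.55
eef_pos: [0.4904, 0.0152, 0.169]
eef_rot: [0.002, 0.001, 1.0, -0.001]
wrist_force: [0.4, 0.1, -0.8]
opening: 0.713
grasp_force: 66.0
```

```bash
python3 - <<'E'
from h import *
look(["riser","slate","roll"],"w2.png")
E
```

```text
t 4.55 tcp [0.4904 0.0152 0.169 ] open 0.713 yaw x 179.9 tz [ 0.003 -0.001 -1.   ]
riser 0.66 [188. 238.] z 0.0256 mean [ 0.5426 -0.0969] circ [ 0.5532 -0.0897] diam 0.0927 delta mm tool [ -52. -112.]
slate 0.57 [467. 248.] z 0.0136 mean [0.5566 0.1456] circ [0.5671 0.1372] diam 0.1238 delta mm tool [-66. 131.]
roll few top pts; z med 0.18769356025876932
```

View pics/w2.png

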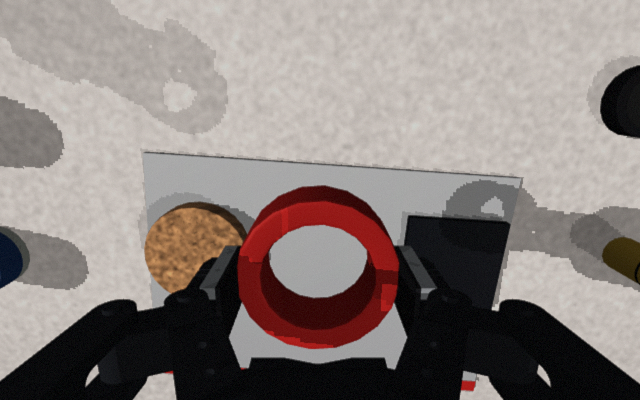

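Emit:
apply_moves(moves=[{"jaw": 0,"offset": [-36,4,0],"rot": [0,0,0]},{"jaw": 0,"offset": [-36,3,0],"rot": [0,0,0]},{"jaw": 0,"offset": [0,0,55],"rot": [0,0,0]},{"jaw": 0,"offset": [0,0,50],"rot": [0,0,0]},{"jaw": 0,"offset": [0,0,35],"rot": [0,0,0]}])

```text
time_s: 5.38
eef_pos: [0.5608, 0.0268, 0.0253]
eef_rot: [-0.001, -0.001, 1.0, 0.0]
wrist_force: [0.4, -0.9, -0.9]
opening: 0.72
grasp_force: 65.9
```

Emit:
apply_moves(moves=[{"jaw": 0,"offset": [0,0,10],"rot": [0,0,0]},{"jaw": 0,"offset": [0,0,5],"rot": [0,0,0]},{"jaw": 0,"offset": [0,0,2],"rot": [0,0,0]},{"jaw": 0,"offset": [0,0,0],"rot": [0,0,0]},{"jaw": 0,"offset": [0,0,0],"rot": [0,0,0]}])

```text
time_s: 6.0
eef_pos: [0.5628, 0.0247, 0.0115]
eef_rot: [0.001, -0.0, 1.0, -0.0]
wrist_force: [-0.0, -0.1, 2.4]
opening: 0.716
grasp_force: 66.3
```

Emit:
apply_moves(moves=[{"jaw": 0.95,"offset": [0,0,0],"rot": [0,0,0]},{"jaw": 0.95,"offset": [0,0,0],"rot": [0,0,0]},{"jaw": 0.95,"offset": [0,0,0],"rot": [0,0,0]},{"jaw": 0.95,"offset": [0,0,-30],"rot": [0,0,0]},{"jaw": 0.95,"offset": [0,0,-60],"rot": [0,0,0]}])

```text
time_s: 6.62
eef_pos: [0.5593, 0.0251, 0.0985]
eef_rot: [-0.003, -0.0, 1.0, 0.001]
wrist_force: [0.4, -0.6, 0.5]
opening: 0.951
grasp_force: 0.0
```

Emit:
apply_moves(moves=[{"jaw": 1,"offset": [0,0,-60],"rot": [0,0,0]},{"jaw": 1,"offset": [30,30,-20],"rot": [0,0,0]},{"jaw": 1,"offset": [30,60,-30],"rot": [0,0,0]},{"jaw": 1,"offset": [20,60,0],"rot": [0,0,0]},{"jaw": 1,"offset": [0,60,0],"rot": [0,0,0]}])

```text
time_s: 7.25
eef_pos: [0.4855, 0.2266, 0.2067]
eef_rot: [0.001, 0.0, 1.0, 0.0]
wrist_force: [1.1, -1.1, -0.3]
opening: 1.002
grasp_force: 0.0
```

```bash
python3 - <<'E'
from h import *
look(["can","roll","slate","riser","cap"],"w3.png")
E
```

```text
t 7.25 tcp [0.4855 0.2266 0.2067] open 1.002 yaw x 180.0 tz [ 0.001  0.    -1.   ]
can 0.98 [394. 253.] z 0.0512 mean [0.5608 0.2989] circ [0.5609 0.2989] diam 0.0362 delta mm tool [-75.  72.]
roll 0.94 [106. 256.] z 0.0281 mean [0.5601 0.0252] circ [0.5607 0.026 ] diam 0.0735 delta mm tool [ -75. -201.]
slate 0.63 [236. 245.] z 0.0137 mean [0.5645 0.1435] circ [0.5686 0.1397] diam 0.1238 delta mm tool [-79. -83.]
riser 0.61 [ 20. 242.] z 0.0251 mean [ 0.5557 -0.065 ] circ [ 0.5541 -0.0813] diam 0.0924 delta mm tool [ -70. -292.]
cap 0.88 [377. 102.] z 0.0179 mean [0.4244 0.2813] circ [0.425  0.2813] diam 0.058 delta mm tool [61. 55.]
```

View pics/w3.png

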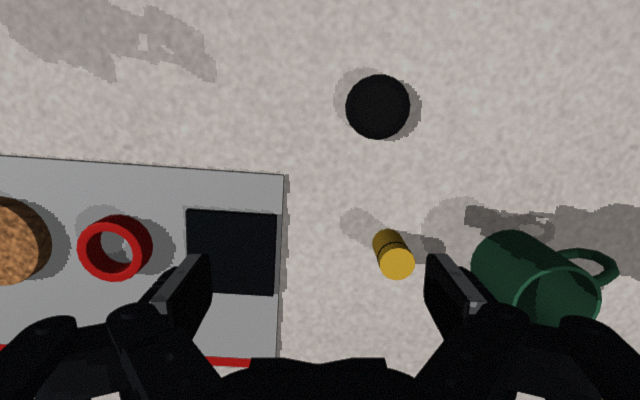

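Emit:
apply_moves(moves=[{"jaw": 1,"offset": [-38,35,0],"rot": [0,0,0]},{"jaw": 1,"offset": [-38,35,0],"rot": [0,0,0]},{"jaw": 1,"offset": [0,0,60],"rot": [0,0,0]},{"jaw": 1,"offset": [0,0,60],"rot": [0,0,0]},{"jaw": 1,"offset": [0,0,50],"rot": [0,0,0]}])

```text
time_s: 8.18
eef_pos: [0.5623, 0.2928, 0.0331]
eef_rot: [-0.001, 0.001, 1.0, -0.0]
wrist_force: [0.5, 0.3, 0.3]
opening: 0.996
grasp_force: 0.0
```

Emit:
apply_moves(moves=[{"jaw": 1,"offset": [0,0,24],"rot": [0,0,0]},{"jaw": 0,"offset": [0,0,0],"rot": [0,0,0]},{"jaw": 0,"offset": [0,0,0],"rot": [0,0,0]},{"jaw": 0,"offset": [0,0,0],"rot": [0,0,0]},{"jaw": 0,"offset": [0,0,0],"rot": [0,0,0]}])

```text
time_s: 8.8
eef_pos: [0.5642, 0.2954, 0.014]
eef_rot: [0.002, -0.0, 1.0, 0.0]
wrist_force: [0.1, -0.2, 5.8]
opening: 0.369
grasp_force: 58.9
```

Emit:
apply_moves(moves=[{"jaw": 0,"offset": [0,0,0],"rot": [0,0,0]},{"jaw": 0,"offset": [0,0,0],"rot": [0,0,0]},{"jaw": 0,"offset": [0,0,-40],"rot": [0,0,0]},{"jaw": 0,"offset": [0,0,-50],"rot": [0,0,0]},{"jaw": 0,"offset": [0,0,0],"rot": [0,0,0]}])

```text
time_s: 9.43
eef_pos: [0.5659, 0.2964, 0.1076]
eef_rot: [0.005, -0.0, 1.0, 0.001]
wrist_force: [0.2, 0.4, -0.5]
opening: 0.369
grasp_force: 59.3
```

Emit:
apply_moves(moves=[{"jaw": 0,"offset": [-16,-56,0],"rot": [0,0,0]},{"jaw": 0,"offset": [-16,-56,0],"rot": [0,0,0]},{"jaw": 0,"offset": [-16,-56,0],"rot": [0,0,0]},{"jaw": 0,"offset": [-15,-56,0],"rot": [0,0,0]},{"jaw": 0,"offset": [-15,-54,0],"rot": [0,0,0]}])

```text
time_s: 10.05
eef_pos: [0.6402, 0.0155, 0.101]
eef_rot: [-0.001, -0.0, 1.0, 0.0]
wrist_force: [0.8, -0.2, -0.1]
opening: 0.368
grasp_force: 59.4
```

Emit:
apply_moves(moves=[{"jaw": 0,"offset": [0,0,0],"rot": [0,0,0]},{"jaw": 0,"offset": [0,0,40],"rot": [0,0,0]},{"jaw": 0,"offset": [0,0,30],"rot": [0,0,0]},{"jaw": 0,"offset": [0,0,0],"rot": [0,0,0]},{"jaw": 0,"offset": [0,0,0],"rot": [0,0,0]}])

```text
time_s: 10.68
eef_pos: [0.641, 0.0178, 0.0327]
eef_rot: [0.0, -0.001, 1.0, -0.0]
wrist_force: [0.1, -0.2, 0.3]
opening: 0.365
grasp_force: 59.5
```

Emit:
apply_moves(moves=[{"jaw": 0,"offset": [0,0,6],"rot": [0,0,0]},{"jaw": 0,"offset": [0,0,4],"rot": [0,0,0]},{"jaw": 0,"offset": [0,0,2],"rot": [0,0,0]},{"jaw": 0,"offset": [0,0,1.5],"rot": [0,0,0]},{"jaw": 0,"offset": [0,0,0],"rot": [0,0,0]}])

```text
time_s: 11.3
eef_pos: [0.6408, 0.0172, 0.0199]
eef_rot: [0.0, -0.0, 1.0, -0.0]
wrist_force: [-4.2, 0.9, 10.5]
opening: 0.365
grasp_force: 60.1
```

Emit:
apply_moves(moves=[{"jaw": 0.8,"offset": [0,0,-1],"rot": [0,0,0]},{"jaw": 0.8,"offset": [0,0,0],"rot": [0,0,0]},{"jaw": 0.8,"offset": [0,0,0],"rot": [0,0,0]},{"jaw": 0.8,"offset": [0,0,0],"rot": [0,0,0]},{"jaw": 0.8,"offset": [0,0,-30],"rot": [0,0,0]}])

```text
time_s: 11.92
eef_pos: [0.638, 0.0175, 0.0467]
eef_rot: [-0.003, -0.0, 1.0, 0.0]
wrist_force: [0.4, 0.1, 0.4]
opening: 0.803
grasp_force: 0.0
```

Emit:
apply_moves(moves=[{"jaw": 0.8,"offset": [0,0,-60],"rot": [0,0,0]},{"jaw": 1,"offset": [0,0,-60],"rot": [0,0,0]},{"jaw": 1,"offset": [25,-30,-35],"rot": [0,0,0]},{"jaw": 1,"offset": [25,-55,0],"rot": [0,0,0]},{"jaw": 1,"offset": [25,-55,0],"rot": [0,0,0]}])

```text
time_s: 12.55
eef_pos: [0.5652, -0.124, 0.2052]
eef_rot: [0.001, -0.001, 1.0, -0.0]
wrist_force: [0.8, -0.0, 0.1]
opening: 1.001
grasp_force: 0.0
```

Emit:
apply_moves(moves=[{"jaw": 1,"offset": [25,-55,0],"rot": [0,0,0]},{"jaw": 1,"offset": [25,-55,0],"rot": [0,0,0]},{"jaw": 1,"offset": [25,-50,0],"rot": [0,0,0]},{"jaw": 1,"offset": [0,0,0],"rot": [0,0,0]},{"jaw": 1,"offset": [0,0,0],"rot": [0,0,0]}])

```text
time_s: 13.18
eef_pos: [0.4907, -0.2826, 0.2042]
eef_rot: [0.0, 0.0, 1.0, 0.0]
wrist_force: [0.6, -0.0, 0.5]
opening: 1.004
grasp_force: 0.0
```

```bash
python3 - <<'E'
from h import *
look(["pot","lens","roll","can","riser","rotary"],"w4.png")
E
```

```text
t 13.18 tcp [ 0.4907 -0.2826  0.2042] open 1.004 yaw x 180.0 tz [ 0.     0.001 -1.   ]
pot 0.67 [315. 251.] z 0.0575 mean [ 0.5599 -0.285 ] circ [ 0.5604 -0.2854] diam 0.0583 delta mm tool [-69.  -2.]
roll 0.61 [614. 246.] z 0.0269 mean [0.5602 0.0087] circ [0.562  0.0196] diam 0.0727 delta mm tool [-69. 291.]
can 0.85 [613. 313.] z 0.0545 mean [0.635  0.0144] circ [0.6404 0.0145] diam 0.0483 delta mm tool [-144.  297.]
riser 0.81 [514. 237.] z 0.0255 mean [ 0.5519 -0.0936] circ [ 0.5526 -0.0936] diam 0.0937 delta mm tool [-61. 189.]
rotary 0.58 [151. 188.] z 0.0424 mean [ 0.4941 -0.431 ] circ [ 0.4962 -0.4322] diam 0.0923 delta mm tool [  -3. -148.]
```

View pics/w4.png

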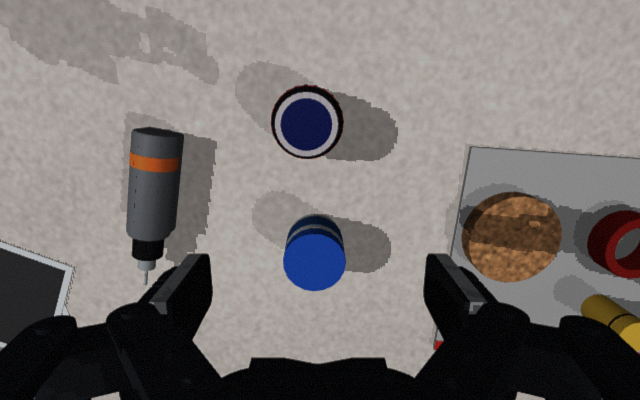

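Emit:
apply_moves(moves=[{"jaw": 1,"offset": [-35,-1,0],"rot": [0,0,0]},{"jaw": 1,"offset": [-35,-1,0],"rot": [0,0,0]},{"jaw": 1,"offset": [0,0,40],"rot": [0,0,0]},{"jaw": 1,"offset": [0,0,55],"rot": [0,0,0]},{"jaw": 1,"offset": [0,0,55],"rot": [0,0,0]}])

```text
time_s: 14.15
eef_pos: [0.5613, -0.2844, 0.0531]
eef_rot: [0.0, -0.001, 1.0, -0.0]
wrist_force: [0.5, 1.1, -0.1]
opening: 0.996
grasp_force: 0.0
```

Emit:
apply_moves(moves=[{"jaw": 1,"offset": [0,0,38],"rot": [0,0,0]},{"jaw": 1,"offset": [0,0,0],"rot": [0,0,0]},{"jaw": 0,"offset": [0,0,0],"rot": [0,0,0]},{"jaw": 0,"offset": [0,0,0],"rot": [0,0,0]},{"jaw": 0,"offset": [0,0,0],"rot": [0,0,0]}])

```text
time_s: 14.78
eef_pos: [0.5626, -0.2861, 0.0194]
eef_rot: [0.002, -0.0, 1.0, -0.002]
wrist_force: [0.1, 0.7, 6.7]
opening: 0.64
grasp_force: 64.0
```

Emit:
apply_moves(moves=[{"jaw": 0,"offset": [0,0,0],"rot": [0,0,0]},{"jaw": 0,"offset": [0,0,-30],"rot": [0,0,0]},{"jaw": 0,"offset": [0,0,-60],"rot": [0,0,0]},{"jaw": 0,"offset": [0,0,-50],"rot": [0,0,0]},{"jaw": 0,"offset": [0,0,0],"rot": [0,0,0]}])

```text
time_s: 15.4
eef_pos: [0.5637, -0.2871, 0.1632]
eef_rot: [0.005, -0.0, 1.0, -0.004]
wrist_force: [0.4, -0.5, -2.4]
opening: 0.64
grasp_force: 63.8
```

Emit:
apply_moves(moves=[{"jaw": 0,"offset": [0,40,0],"rot": [0,0,0]},{"jaw": 0,"offset": [0,55,0],"rot": [0,0,0]},{"jaw": 0,"offset": [0,55,0],"rot": [0,0,0]},{"jaw": 0,"offset": [0,55,0],"rot": [0,0,0]},{"jaw": 0,"offset": [0,55,0],"rot": [0,0,0]}])

```text
time_s: 16.02
eef_pos: [0.5596, -0.023, 0.1555]
eef_rot: [-0.001, -0.0, 1.0, 0.0]
wrist_force: [0.8, 0.9, -1.1]
opening: 0.641
grasp_force: 64.0
```

Emit:
apply_moves(moves=[{"jaw": 0,"offset": [-4,55,0],"rot": [0,0,0]},{"jaw": 0,"offset": [-4,55,0],"rot": [0,0,0]},{"jaw": 0,"offset": [0,53,0],"rot": [0,0,0]},{"jaw": 0,"offset": [0,0,40],"rot": [0,0,0]},{"jaw": 0,"offset": [0,0,0],"rot": [0,0,0]}])

```text
time_s: 16.65
eef_pos: [0.5648, 0.1386, 0.1124]
eef_rot: [-0.004, -0.001, 1.0, -0.0]
wrist_force: [-0.6, -0.2, -1.5]
opening: 0.643
grasp_force: 64.0
```

```bash
python3 - <<'E'
from h import *
look(["slate"],"w5.png")
E
```

```text
t 16.65 tcp [0.5648 0.1386 0.1124] open 0.643 yaw x -179.9 tz [-0.008 -0.001 -1.   ]
slate 0.78 [316. 174.] z 0.0137 mean [0.5471 0.1375] circ [0.5632 0.1387] diam 0.1144 delta mm tool [18. -1.]
```

View pics/w5.png

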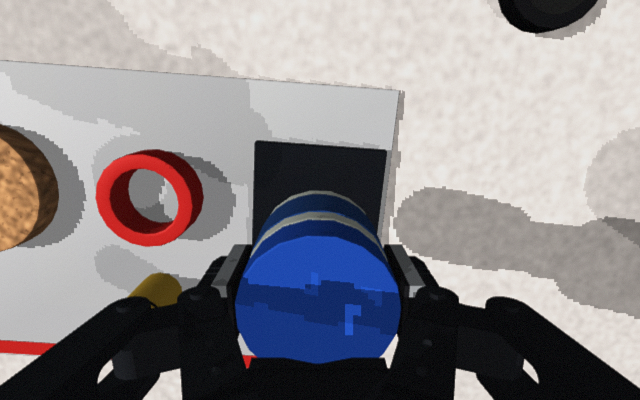

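Emit:
apply_moves(moves=[{"jaw": 0,"offset": [-5,-1,40],"rot": [0,0,0]},{"jaw": 0,"offset": [0,0,25],"rot": [0,0,0]},{"jaw": 0,"offset": [0,0,6],"rot": [0,0,0]},{"jaw": 0,"offset": [0,0,0],"rot": [0,0,0]},{"jaw": 0,"offset": [0,0,0],"rot": [0,0,0]}])

```text
time_s: 17.38
eef_pos: [0.5749, 0.137, 0.0471]
eef_rot: [0.001, 0.0, 1.0, 0.0]
wrist_force: [-0.0, 0.1, -1.8]
opening: 0.644
grasp_force: 64.0
```

Emit:
apply_moves(moves=[{"jaw": 0,"offset": [0,0,3],"rot": [0,0,0]},{"jaw": 0,"offset": [0,0,2],"rot": [0,0,0]},{"jaw": 0,"offset": [0,0,1],"rot": [0,0,0]},{"jaw": 0,"offset": [0,0,0],"rot": [0,0,0]},{"jaw": 0,"offset": [0,0,0],"rot": [0,0,0]}])

```text
time_s: 18.0
eef_pos: [0.5735, 0.1372, 0.0393]
eef_rot: [-0.0, -0.0, 1.0, -0.0]
wrist_force: [-0.3, 0.7, -2.2]
opening: 0.642
grasp_force: 64.0
```

Emit:
apply_moves(moves=[{"jaw": 0,"offset": [1,0,3],"rot": [0,0,0]},{"jaw": 0,"offset": [0,0,2],"rot": [0,0,0]},{"jaw": 0,"offset": [0,0,1],"rot": [0,0,0]},{"jaw": 0,"offset": [0,0,0],"rot": [0,0,0]},{"jaw": 0,"offset": [0,0,0],"rot": [0,0,0]}])

```text
time_s: 18.62
eef_pos: [0.5724, 0.1372, 0.0335]
eef_rot: [-0.0, -0.0, 1.0, -0.0]
wrist_force: [-2.2, 0.4, 2.8]
opening: 0.646
grasp_force: 64.5
```

Emit:
apply_moves(moves=[{"jaw": 0.9,"offset": [0,0,0],"rot": [0,0,0]},{"jaw": 0.9,"offset": [0,0,0],"rot": [0,0,0]},{"jaw": 0.9,"offset": [0,0,0],"rot": [0,0,0]},{"jaw": 0.9,"offset": [0,0,-25],"rot": [0,0,0]},{"jaw": 0.9,"offset": [0,0,-55],"rot": [0,0,0]}])

```text
time_s: 19.25
eef_pos: [0.5702, 0.137, 0.1113]
eef_rot: [-0.003, -0.0, 1.0, -0.0]
wrist_force: [0.2, 0.5, 0.8]
opening: 0.903
grasp_force: 0.0
```

Emit:
apply_moves(moves=[{"jaw": 1,"offset": [0,0,-60],"rot": [0,0,0]},{"jaw": 1,"offset": [10,-40,-40],"rot": [0,0,0]},{"jaw": 1,"offset": [20,-55,0],"rot": [0,0,0]},{"jaw": 1,"offset": [20,-55,0],"rot": [0,0,0]},{"jaw": 1,"offset": [20,-55,0],"rot": [0,0,0]}])

```text
time_s: 19.88
eef_pos: [0.502, -0.0694, 0.2137]
eef_rot: [0.001, -0.0, 1.0, -0.0]
wrist_force: [0.5, 0.5, 0.8]
opening: 1.004
grasp_force: 0.0
```

Emit:
apply_moves(moves=[{"jaw": 1,"offset": [20,-55,0],"rot": [0,0,0]},{"jaw": 1,"offset": [20,-55,0],"rot": [0,0,0]},{"jaw": 1,"offset": [20,-55,0],"rot": [0,0,0]},{"jaw": 1,"offset": [0,-55,0],"rot": [0,0,0]},{"jaw": 1,"offset": [0,0,0],"rot": [0,0,0]}])

```text
time_s: 20.5
eef_pos: [0.4421, -0.2916, 0.2135]
eef_rot: [0.0, 0.002, 1.0, -0.001]
wrist_force: [-0.1, 1.2, -1.0]
opening: 0.998
grasp_force: 0.0
```

```bash
python3 - <<'E'
from h import *
look(["lens","riser","rotary"],"w6.png")
E
```

```text
t 20.5 tcp [ 0.4421 -0.2916  0.2135] open 0.998 yaw x 179.7 tz [ 0.001 -0.001 -1.   ]
lens 0.83 [318. 176.] z 0.0651 mean [ 0.4406 -0.2909] circ [ 0.4411 -0.2909] diam 0.0526 delta mm tool [1. 1.]
riser 0.75 [514. 270.] z 0.0255 mean [ 0.5452 -0.0892] circ [ 0.5519 -0.0934] diam 0.0942 delta mm tool [-102.  203.]
rotary 0.94 [175. 221.] z 0.0424 mean [ 0.4871 -0.4305] circ [ 0.4919 -0.4329] diam 0.0853 delta mm tool [ -46. -139.]
```

View pics/w6.png

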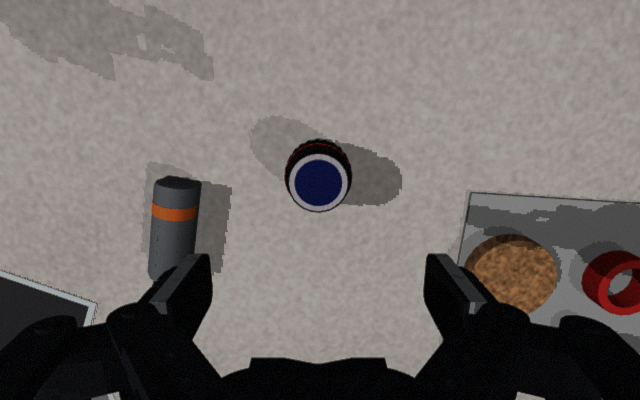

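Emit:
apply_moves(moves=[{"jaw": 1,"offset": [1,1,50],"rot": [0,0,0]},{"jaw": 1,"offset": [0,0,55],"rot": [0,0,0]},{"jaw": 1,"offset": [0,0,50],"rot": [0,0,0]},{"jaw": 1,"offset": [0,0,35],"rot": [0,0,0]},{"jaw": 1,"offset": [0,0,13],"rot": [0,0,0]}])

```text
time_s: 21.32
eef_pos: [0.4409, -0.2843, 0.0083]
eef_rot: [-0.001, -0.001, 1.0, 0.001]
wrist_force: [-0.2, 1.4, 0.5]
opening: 0.999
grasp_force: 0.0
```

Emit:
apply_moves(moves=[{"jaw": 1,"offset": [0,0,0],"rot": [0,0,0]},{"jaw": 0,"offset": [0,0,0],"rot": [0,0,0]},{"jaw": 0,"offset": [0,0,0],"rot": [0,0,0]},{"jaw": 0,"offset": [0,0,0],"rot": [0,0,0]},{"jaw": 0,"offset": [0,0,0],"rot": [0,0,0]}])

```text
time_s: 21.95
eef_pos: [0.4432, -0.2886, 0.0129]
eef_rot: [0.002, -0.0, 1.0, -0.002]
wrist_force: [-0.5, 0.0, 7.5]
opening: 0.685
grasp_force: 63.9
```

Emit:
apply_moves(moves=[{"jaw": 0,"offset": [0,0,0],"rot": [0,0,0]},{"jaw": 0,"offset": [0,0,-30],"rot": [0,0,0]},{"jaw": 0,"offset": [0,0,-55],"rot": [0,0,0]},{"jaw": 0,"offset": [0,0,-25],"rot": [0,0,0]},{"jaw": 0,"offset": [0,0,0],"rot": [0,0,0]}])

```text
time_s: 22.58
eef_pos: [0.4432, -0.2884, 0.1234]
eef_rot: [0.002, -0.0, 1.0, -0.002]
wrist_force: [-0.5, 0.0, -2.4]
opening: 0.68
grasp_force: 65.5
```

Emit:
apply_moves(moves=[{"jaw": 0,"offset": [-20,30,0],"rot": [0,0,0]},{"jaw": 0,"offset": [-30,50,0],"rot": [0,0,0]},{"jaw": 0,"offset": [-30,50,0],"rot": [0,0,0]},{"jaw": 0,"offset": [-32,50,0],"rot": [0,0,0]},{"jaw": 0,"offset": [0,16,0],"rot": [0,0,0]}])

```text
time_s: 23.2
eef_pos: [0.554, -0.0875, 0.1186]
eef_rot: [-0.001, -0.002, 1.0, 0.001]
wrist_force: [-0.2, 0.8, -2.6]
opening: 0.686
grasp_force: 65.5
```

Emit:
apply_moves(moves=[{"jaw": 0,"offset": [0,0,30],"rot": [0,0,0]},{"jaw": 0,"offset": [0,0,30],"rot": [0,0,0]},{"jaw": 0,"offset": [0,0,10],"rot": [0,0,0]},{"jaw": 0,"offset": [0,0,0],"rot": [0,0,0]},{"jaw": 0,"offset": [0,0,0],"rot": [0,0,0]}])

```text
time_s: 23.82
eef_pos: [0.5543, -0.0914, 0.0513]
eef_rot: [0.001, 0.0, 1.0, -0.0]
wrist_force: [-0.3, 0.4, -2.0]
opening: 0.688
grasp_force: 65.5
```

```bash
python3 - <<'E'
from h import *
look(["riser","lens"],"w7.png",base=.026+.010-.0)
E
```

```text
t 23.82 tcp [ 0.5543 -0.0914  0.0513] open 0.688 yaw x 180.0 tz [ 0.002 -0.001 -1.   ]
riser few top pts; z med 0.02561767927782206
riser few top pts; z med 0.010470319667826591
lens 0.83 [318. 283.] z 0.1029 mean [ 0.545  -0.0907] circ [ 0.5508 -0.0908] diam 0.055 delta mm tool [9. 1.]
```

View pics/w7.png

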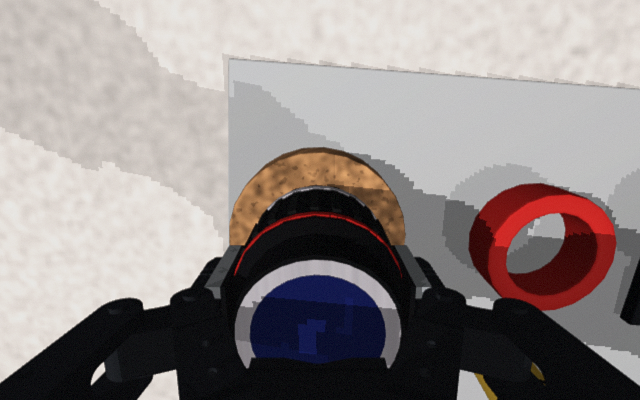

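Emit:
apply_moves(moves=[{"jaw": 0,"offset": [-1.5,-1,6],"rot": [0,0,0]},{"jaw": 0,"offset": [0,0,3],"rot": [0,0,0]},{"jaw": 0,"offset": [0,0,2],"rot": [0,0,0]},{"jaw": 0,"offset": [0,0,1],"rot": [0,0,0]},{"jaw": 0,"offset": [0,0,0],"rot": [0,0,0]}])

```text
time_s: 24.6
eef_pos: [0.5549, -0.0918, 0.039]
eef_rot: [-0.0, -0.0, 1.0, 0.0]
wrist_force: [-4.7, 0.9, 5.9]
opening: 0.688
grasp_force: 66.3
```

Emit:
apply_moves(moves=[{"jaw": 0.95,"offset": [0,0,0],"rot": [0,0,0]},{"jaw": 0.95,"offset": [0,0,0],"rot": [0,0,0]},{"jaw": 0.95,"offset": [0,0,0],"rot": [0,0,0]},{"jaw": 0.95,"offset": [0,0,-25],"rot": [0,0,0]},{"jaw": 0.95,"offset": [0,0,-55],"rot": [0,0,0]}])

```text
time_s: 25.22
eef_pos: [0.5529, -0.0911, 0.1164]
eef_rot: [-0.003, -0.0, 1.0, 0.001]
wrist_force: [1.2, -1.1, 0.6]
opening: 0.951
grasp_force: 0.0
```

Emit:
apply_moves(moves=[{"jaw": 1,"offset": [0,0,-60],"rot": [0,0,0]},{"jaw": 1,"offset": [20,45,-30],"rot": [0,0,0]},{"jaw": 1,"offset": [20,55,0],"rot": [0,0,0]},{"jaw": 1,"offset": [20,55,0],"rot": [0,0,0]},{"jaw": 1,"offset": [20,55,0],"rot": [0,0,0]}])

```text
time_s: 25.85
eef_pos: [0.4743, 0.1196, 0.2086]
eef_rot: [0.0, 0.0, 1.0, 0.0]
wrist_force: [0.5, 0.5, -0.4]
opening: 0.998
grasp_force: 0.0
```

Emit:
apply_moves(moves=[{"jaw": 1,"offset": [20,55,0],"rot": [0,0,0]},{"jaw": 1,"offset": [20,55,0],"rot": [0,0,0]},{"jaw": 1,"offset": [10,50,0],"rot": [0,0,0]},{"jaw": 1,"offset": [0,0,0],"rot": [0,0,0]},{"jaw": 1,"offset": [0,0,0],"rot": [0,0,0]}])

```text
time_s: 26.48
eef_pos: [0.4249, 0.2779, 0.2082]
eef_rot: [-0.0, -0.001, 1.0, -0.0]
wrist_force: [0.1, -0.0, 0.0]
opening: 0.997
grasp_force: 0.0
```

```bash
python3 - <<'E'
from h import *
look(["cap"])
E
```

```text
t 26.48 tcp [0.4249 0.2779 0.2082] open 0.997 yaw x -179.9 tz [-0.    -0.001 -1.   ]
cap 0.79 [321. 170.] z 0.0179 mean [0.4239 0.2817] circ [0.4242 0.2817] diam 0.0582 delta mm tool [1. 4.]
```

Emit:
apply_moves(moves=[{"jaw": 1,"offset": [1,3,50],"rot": [0,0,0]},{"jaw": 1,"offset": [0,0,55],"rot": [0,0,0]},{"jaw": 1,"offset": [0,0,50],"rot": [0,0,0]},{"jaw": 1,"offset": [0,0,38],"rot": [0,0,0]},{"jaw": 1,"offset": [0,0,13],"rot": [0,0,0]}])

```text
time_s: 27.2
eef_pos: [0.4227, 0.2792, 0.0001]
eef_rot: [-0.002, 0.001, 1.0, -0.001]
wrist_force: [0.2, 0.8, -0.0]
opening: 0.996
grasp_force: 0.0
```

Emit:
apply_moves(moves=[{"jaw": 1,"offset": [0,0,0],"rot": [0,0,0]},{"jaw": 0,"offset": [0,0,0],"rot": [0,0,0]},{"jaw": 0,"offset": [0,0,0],"rot": [0,0,0]},{"jaw": 0,"offset": [0,0,0],"rot": [0,0,0]},{"jaw": 0,"offset": [0,0,0],"rot": [0,0,0]}])

```text
time_s: 27.82
eef_pos: [0.4256, 0.2816, 0.0047]
eef_rot: [0.002, -0.0, 1.0, 0.0]
wrist_force: [-1.7, -1.9, 10.3]
opening: 0.649
grasp_force: 61.7
```

Emit:
apply_moves(moves=[{"jaw": 0,"offset": [0,0,0],"rot": [0,0,0]},{"jaw": 0,"offset": [0,0,-40],"rot": [0,0,0]},{"jaw": 0,"offset": [0,0,-60],"rot": [0,0,0]},{"jaw": 0,"offset": [0,0,-60],"rot": [0,0,0]},{"jaw": 0,"offset": [0,0,0],"rot": [0,0,0]}])

```text
time_s: 28.45
eef_pos: [0.428, 0.2828, 0.1693]
eef_rot: [0.006, -0.0, 1.0, 0.002]
wrist_force: [0.4, -0.1, -1.2]
opening: 0.652
grasp_force: 63.7
```

Emit:
apply_moves(moves=[{"jaw": 0,"offset": [0,-40,-30],"rot": [0,0,0]},{"jaw": 0,"offset": [-10,-55,0],"rot": [0,0,0]},{"jaw": 0,"offset": [-10,-55,0],"rot": [0,0,0]},{"jaw": 0,"offset": [-10,-55,0],"rot": [0,0,0]},{"jaw": 0,"offset": [-10,-55,0],"rot": [0,0,0]}])

```text
time_s: 29.08
eef_pos: [0.4638, 0.0195, 0.1921]
eef_rot: [0.0, -0.0, 1.0, 0.0]
wrist_force: [0.5, 0.2, -0.2]
opening: 0.648
grasp_force: 63.8
```

Emit:
apply_moves(moves=[{"jaw": 0,"offset": [-10,-55,0],"rot": [0,0,0]},{"jaw": 0,"offset": [-10,-55,0],"rot": [0,0,0]},{"jaw": 0,"offset": [0,0,0],"rot": [0,0,0]},{"jaw": 0,"offset": [0,0,0],"rot": [0,0,0]},{"jaw": 0,"offset": [0,0,0],"rot": [0,0,0]}])

```text
time_s: 29.7
eef_pos: [0.4837, -0.0875, 0.192]
eef_rot: [-0.0, -0.001, 1.0, 0.0]
wrist_force: [-0.4, -0.4, -0.2]
opening: 0.65
grasp_force: 63.9
```

```bash
python3 - <<'E'
from h import *
look(["lens"],"w8.png",base=.026)
look(["riser","roll"])
E
```

```text
t 29.7 tcp [ 0.4837 -0.0875  0.192 ] open 0.65 yaw x -179.9 tz [-0.     0.001 -1.   ]
lens few top pts; z med 0.07069503277090428
t 29.8 tcp [ 0.484  -0.0876  0.1923] open 0.643 yaw x -179.9 tz [-0.  0. -1.]
roll 0.74 [447. 241.] z 0.0282 mean [0.5538 0.0315] circ [0.5606 0.0249] diam 0.071 delta mm tool [-70. 119.]
```

View pics/w8.png

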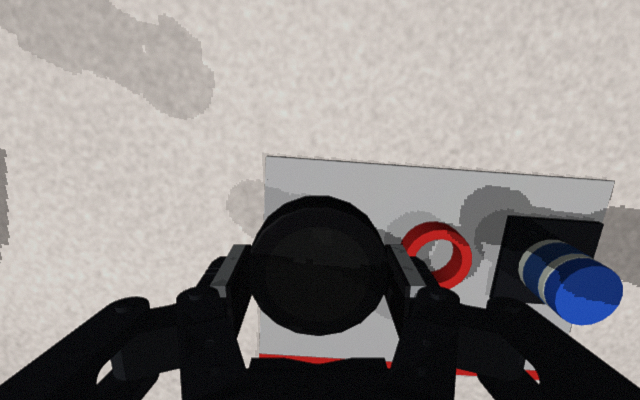

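Emit:
apply_moves(moves=[{"jaw": 0,"offset": [-35,-2,0],"rot": [0,0,0]},{"jaw": 0,"offset": [-35,-2,0],"rot": [0,0,0]},{"jaw": 0,"offset": [0,0,40],"rot": [0,0,0]},{"jaw": 0,"offset": [0,0,42],"rot": [0,0,0]},{"jaw": 0,"offset": [0,0,0],"rot": [0,0,0]}])

```text
time_s: 30.58
eef_pos: [0.5513, -0.0914, 0.1069]
eef_rot: [-0.004, -0.0, 1.0, 0.001]
wrist_force: [0.4, -0.1, -0.5]
opening: 0.646
grasp_force: 63.9
```

Emit:
apply_moves(moves=[{"jaw": 0,"offset": [0,0,4],"rot": [0,0,0]},{"jaw": 0,"offset": [0,0,0],"rot": [0,0,0]},{"jaw": 0,"offset": [0,0,0],"rot": [0,0,0]},{"jaw": 0,"offset": [0,0,0],"rot": [0,0,0]},{"jaw": 0,"offset": [0,0,0],"rot": [0,0,0]}])

```text
time_s: 31.2
eef_pos: [0.5543, -0.0929, 0.1067]
eef_rot: [0.0, -0.0, 1.0, -0.0]
wrist_force: [-0.5, 0.7, 0.1]
opening: 0.647
grasp_force: 63.9
```

```bash
python3 - <<'E'
from h import *
look([],"w9.png")
im,d=ctrl.camera("scene");W=cloud("scene",d)
m=(abs(W[...,0]-.555)<.12)&(abs(W[...,1]+.09)<.12)&(d>0);v,u=np.nonzero(m)
a,b,c,e=max(0,v.min()-40),v.max()+20,max(0,u.min()-40),u.max()+40
cr=im[a:b,c:e];s=min(800/cr.shape[1],600/cr.shape[0]);print(a,b,c,e,s)
cv2.imwrite("pics/s1.png",cv2.resize(cr,None,fx=s*.99,fy=s*.99)[...,::-1])
E
```

```text
t 31.2 tcp [ 0.5543 -0.0929  0.1067] open 0.647 yaw x -180.0 tz [ 0.001 -0.    -1.   ]
0 419 190 376 1.5
```

View pics/s1.png

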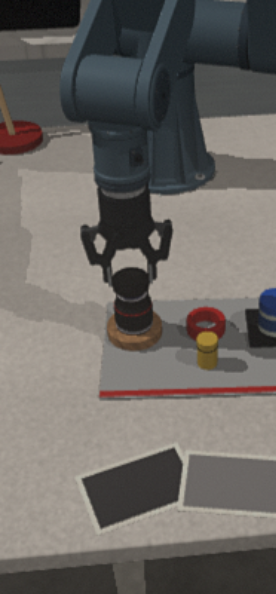

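Emit:
apply_moves(moves=[{"jaw": 0,"offset": [0,0,5],"rot": [0,0,0]},{"jaw": 0,"offset": [0,0,3],"rot": [0,0,0]},{"jaw": 0,"offset": [0,0,2],"rot": [0,0,0]},{"jaw": 0,"offset": [0,0,0.5],"rot": [0,0,0]},{"jaw": 0,"offset": [0,0,0],"rot": [0,0,0]}])

```text
time_s: 31.92
eef_pos: [0.5541, -0.0928, 0.0959]
eef_rot: [0.0, -0.0, 1.0, 0.0]
wrist_force: [-0.2, 0.7, 1.1]
opening: 0.645
grasp_force: 64.2
```

Just in contact. Release and retreat.

Emit:
apply_moves(moves=[{"jaw": 1,"offset": [0,0,0.5],"rot": [0,0,0]},{"jaw": 1,"offset": [0,0,0],"rot": [0,0,0]},{"jaw": 1,"offset": [0,0,0],"rot": [0,0,0]},{"jaw": 1,"offset": [0,0,-30],"rot": [0,0,0]},{"jaw": 1,"offset": [0,0,-50],"rot": [0,0,0]}])

```text
time_s: 32.55
eef_pos: [0.5526, -0.0923, 0.1742]
eef_rot: [-0.002, -0.0, 1.0, 0.001]
wrist_force: [0.8, -0.3, 0.5]
opening: 1.003
grasp_force: 0.0
```

Emit:
apply_moves(moves=[{"jaw": 1,"offset": [0,0,-40],"rot": [0,0,0]},{"jaw": 1,"offset": [40,40,-30],"rot": [0,0,0]},{"jaw": 1,"offset": [40,40,-30],"rot": [0,0,0]},{"jaw": 1,"offset": [0,30,-20],"rot": [0,0,0]},{"jaw": 1,"offset": [0,0,0],"rot": [0,0,0]}])

```text
time_s: 33.17
eef_pos: [0.4767, 0.0165, 0.2961]
eef_rot: [0.002, -0.002, 1.0, -0.0]
wrist_force: [1.0, -0.3, -0.9]
opening: 0.996
grasp_force: 0.0
```

```bash
python3 - <<'E'
from h import *
look(["cap"],"w10.png",base=.091);look(["riser"]);look(["roll","can"],base=.006);look(["slate"]);look(["pot"],base=.014)
E
```

```text
t 33.17 tcp [0.4767 0.0165 0.2961] open 0.996 yaw x -179.8 tz [ 0.005 -0.001 -1.   ]
cap 0.67 [216. 242.] z 0.1086 mean [ 0.5481 -0.0887] circ [ 0.5516 -0.0905] diam 0.0597 delta mm tool [ -71. -105.]
t 33.27 tcp [0.476  0.015  0.2936] open 0.998 yaw x -179.9 tz [ 0.    -0.001 -1.   ]
riser 0.89 [246. 206.] z 0.0254 mean [ 0.5384 -0.08  ] circ [ 0.5526 -0.0899] diam 0.09 delta mm tool [-62. -95.]
riser few top pts; z med 0.005782790870047544
t 33.38 tcp [0.4757 0.0145 0.2927] open 0.999 yaw x 180.0 tz [-0.002  0.    -1.   ]
roll 0.7 [324. 242.] z 0.03 mean [0.5589 0.0251] circ [0.5593 0.0251] diam 0.0652 delta mm tool [-83.  11.]
can 0.76 [319. 293.] z 0.0572 mean [0.6361 0.018 ] circ [0.6365 0.0173] diam 0.0364 delta mm tool [-160.    4.]
t 33.52 tcp [0.4758 0.0144 0.2928] open 1.002 yaw x 179.9 tz [-0.002  0.    -1.   ]
slate 0.61 [400. 214.] z 0.0135 mean [0.5557 0.1285] circ [0.5694 0.1365] diam 0.1234 delta mm tool [-80. 114.]
t 33.62 tcp [0.4759 0.0146 0.2931] open 1.001 yaw x 180.0 tz [-0.001  0.    -1.   ]
pot 0.69 [419. 241.] z 0.0713 mean [0.5658 0.1331] circ [0.5701 0.1361] diam 0.0582 delta mm tool [-90. 118.]
pot 0.51 [235. 216.] z 0.0723 mean [ 0.5366 -0.0788] circ [ 0.5498 -0.0887] diam 0.0594 delta mm tool [-61. -93.]
```

View pics/w10.png

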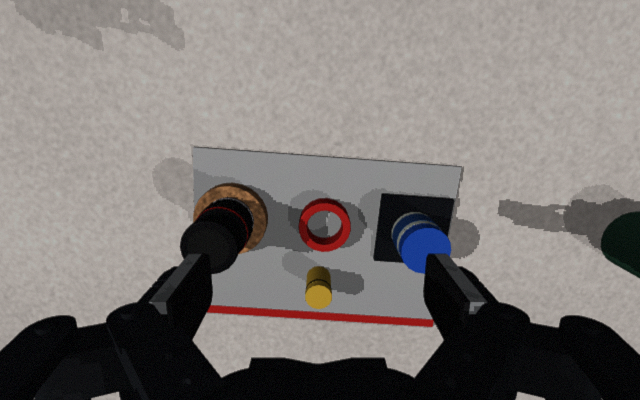

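```bash
python3 -c "
from bench import ctrl
print(ctrl.hand_in())"
```

```text
the job is handed in; nothing more can be done
None
```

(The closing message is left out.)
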